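# Start the tea steeping: shut the teapot and wind the free-standing timer

### The job

The tea is ready to steep. First swing the teapot's hinged lid down and press it fully shut, then turn the timer's dial clockwise until its pointer lines up with the one long raised mark on the case. The timer just stands loose on the shelf, so press down on it while you turn: its case must not spin or slide, the teapot must stay standing where it is, and the other things are to be left alone.

Things in the scene. Friction and masses are not known exactly. Their poses are not given: they have to be found in the camera images.
- teapot: White ceramic teapot, loose, 0.75 kg, belly 120 mm across, body 94 mm high, mouth 88 mm across. Origin: centre of its underside; z up. The spout points along its +x (its tip 105 mm from the axis, 95 mm high); the bamboo side handle points along its +y (its end 121 mm from the axis, 86 mm high); the lid's hinge is on its -x side.
- lid_hinge (a point): Point on the axis of the teapot lid's hinge, at (-46, 0, 96) mm in the teapot's frame; the hinge axis is parallel to the teapot's y; the point has the teapot's axes.
- teapot_lid (a joint): Opening angle of the teapot's lid, rad: 0 shut (lid level), 1.57 upright above the hinge, at most 1.9 (leaning back to the teapot's -x). Starts 1.2 to 1.7 open. The hinge is stiff (0.05 N m) and holds the lid at any angle; about 1 N near the free edge moves it.
- lid_edge (a point): Free edge of the teapot's lid, on its underside, 90 mm from the hinge axis. The lid is a ceramic disc 88 mm across whose underside passes through the hinge axis; it is 4 mm thick at the edge, 11 mm near the middle (46 mm from the axis), where a knob 18 mm wide rises to 23 mm above the underside.
- timer: Free-standing round kitchen timer, loose, about 0.24 kg, steel case 96 mm across, 24 mm high. Origin: centre of its underside; z up. Raised marks ring the top of the case, outside the dial: one long thick mark (12 by 5 mm, 4 mm high) on its -y side, eleven short thin ones.
- timer_rim (a point): Point on the upper rim of the timer's case, at (48, 0, 24) mm in the timer's frame: it shows whether the case has spun or slid.
- timer_mark (a point): Centre of the long raised mark, on the timer's case at (0, -41.5, 28) mm in the timer's frame.
- timer_knob (a joint): Angle of the timer's dial relative to its case, rad, growing clockwise seen from above, 0 to 3.4. At 0 the pointer points along the case's +x, at 1.571 at the long mark. Starts between 0.2 and 0.9. Turning takes 0.10 N m and the dial stays where left; unpressed, the case spins along instead. 10 to 20 N straight down on the disc or bar keeps the case still.
- timer_dial (a point): Centre of the top of the dial's grip bar, 53 mm above the shelf; its x axis runs along the pointer. The white dial is a thin disc 70 mm across, upper face 29 mm above the shelf, with an upright grip bar across its middle: 48 mm long along the pointer, 22 mm thick. The pointer is a dark ridge on the disc at one end of the bar and a dark line on that half of the bar's top.
- bowls: Bystander: stack of three nested steel tea bowls, 100 mm across, 66 mm high. Origin: on its underside.
- sugar_pot: Bystander: glass sugar pot, 78 mm across, 77 mm high, steel hinged lid, already shut. Origin: on its underside.
- scoop: Bystander: white plastic scoop, 125 mm long, 22 mm high. Origin: on its underside.
- flat_tin: Bystander: flat round steel tin, 76 mm across, 31 mm high, plain top without a knob. Origin: on its underside.
- honey_jar: Bystander: amber glass jar, 68 mm across, 85 mm high. Origin: on its underside.
- tea_tin: Bystander: tall steel tin, 80 mm across, 112 mm high. Origin: on its underside.
- spoon: Bystander: steel spoon, 140 mm long, lying flat. Origin: on its underside.
Mind the look-alikes: they are no part of the job. What is shaped like the teapot but turquoise is not meant.

How it is judged (in metres and radians):
On the way, in this order (a step that is already met when the one before it is completed fails the run):
1. the teapot's lid is pressed shut (value of joint teapot_lid below 0.08 rad), for 0.2 s.
2. the dial's pointer is on the long mark and the case has not spun or slid (value of joint timer_knob between 1.441 and 1.701 rad and distance of timer_rim from where it was at the start of the episode below 0.02 m), for 0.2 s.
At the end, for the whole second after the job is handed in: The teapot's lid is shut (within 0.08 rad); the dial's pointer is within 0.13 rad of the long mark; the timer's case stands flat within 20 mm of where it was, centre and rim point alike (so spun less than about 0.4 rad); the teapot stands upright within 30 mm of where it was; both are at rest (all of step 2 and value of joint teapot_lid below 0.08 rad and distance of timer from where it was at the start of the episode below 0.02 m and angle between each of timer, teapot's own z axis and vertical below 0.08 rad and distance of teapot from where it was at the start of the episode below 0.03 m and linear speed of each of timer, teapot below 0.02 m/s); the robot touches nothing.
It fails at once if the timer's case spun or slid away (rim point moved over 30 mm) (distance of timer_rim from where it was at the start of the episode above 0.03 m).
It fails at once if the teapot was tipped (over 0.35 rad) or shoved (over 50 mm) (angle between teapot's own z axis and vertical above 0.35 rad or distance of teapot from where it was at the start of the episode above 0.05 m).
It fails at once if a bystander was moved by more than 30 mm (distance of any of bowls, sugar_pot, scoop, flat_tin, honey_jar, tea_tin, spoon from where it was at the start of the episode above 0.03 m).
It also fails if it takes over 67 s, if anything falls off the work surface, if the arm or the gripper's body presses on something with over 40 N, if the wrist force passes 120 N, or if a joint passes its speed limit or range.

### The arm

A 7-joint arm with a two-finger parallel gripper is mounted at the origin on the work surface. World frame = base frame: x ahead of the robot, y to its left, z up, the work surface at z = 0. Lengths are in m, angles in degrees, forces in N, time in s.
With the tool pointing down it reaches from about 0.35 to 0.9 m from the base axis. Payload 8.1 kg.
Tool frame: the origin (TCP) lies at the very end of the fingers, on their centre line; the grasp point (between the pads) lies 19 mm behind it (arm.grip_point_offset is the y of the grasp point in the tool frame, in m); y points along the fingers, z is the direction in which the jaws open and shut, and the axes are right-handed (so a half turn about y gives the same grasp; the last joint's range is limited). The gripper opens to 85 mm and grips with 20 to 120 N. Pads are 22 mm wide; open, the fingers measure 114 mm over their backs; the gripper's body (76 mm by 85 mm) begins 54 mm behind the grasp point. The pads swing forward as they close: fully open they stand 13 mm farther back than shut.
Start: joints at [-76.983, 24.895, 1.432, 90.138, -0.665, 64.973, -4.303], TCP at [0.202, 0.591, 0.231] pointing down, gripper open.
Joint ranges: [-149.89, 149.89], [-25.12, 119.58], [-72.63, 75.52], [4.76, 147.25], [-75.54, 255.54], [6.69, 114.76], [-157.13, 157.13]. Speed limits (degrees/s): [127.2, 127.2, 172.46, 172.46, 180, 180, 180].

### API

Orientations are given as a 3x3 rotation matrix whose columns are the frame's x, y, z axes.
In Python, from workcell import arm, viewer gives the robot as it stands.
- The arm moves only by the tool carry_out, never from a script. Its argument "rows" is a list of rows, each an object with "dp": the shift along the tool's x, y, z in mm, a list of three; "turn": the turn about the tool's y in degrees; "fingers": the opening, from 0 (shut) to 1 (fully open). A call has 1 to 10 rows; each row shifts and turns the commanded pose from where the row before left it, along the tool's axes as they then stand; what a row does not reach is not made up. A row lasts 1/8 s, in which the tool goes at most 62.5 mm and 10.7 degrees, less where a joint would pass 70% of its speed; a pose out of reach is approached as far as the arm can. A call is refused whole if a number of a shift passes 62.5 or a number of a turn 10.7, either way. A call with a gripper value outside its range is refused whole. The fingers move at their own pace and stop on an object; the grip force is fixed at half the most. Time passes only in rows, so rows that do not move let the fingers close. It gives the time, the measured TCP pose, the force and the opening at its end, in the units of the state.
- arm.observe(): the state, without advancing time (a new reading comes with each control period).
- viewer.snapshot(name): name is "scene" or "top" or "wrist"; returns a dict with "color" (400x640x3 uint8, blue, green, red), "z_map" (400x640 float32, m along the optical axis (not along the pixel's ray), 0 where there is no reading), "fx", "fy", "cx", "cy" (pixels), "extrinsics" (4x4, takes a point from world to camera coordinates). Camera axes: x right, y down, z forward; pixel columns grow to the right and rows downward; lengths in m; the calibration is good to about 2 mm. A picture is of the moment at which its call begins.
- arm.job_done(): hands the job in, once; it reports no verdict.
The state is a dict: "time": time; "joint_pos": joint angles; "qvel": joint speeds; "joint_efforts": joint torques, N m; "position": TCP position; "eef_rot": TCP orientation; "wrist_force": force on the tool from outside, world axes, zero at the start; "moment": the same for the moment, N m; "gripper_width": opening from 0.0 (shut) to 1.0 (fully open).
Only numpy, scipy, OpenCV 4.12 (cv2) and the standard library are available. Lean on these libraries where they do the work, as an engineer would, in place of code of your own. Each camera call takes 0.05 s, during which the arm holds its last target.

## Working session

There is one attempt and no reset: what is moved stays moved. The work goes in short steps, Python scripts to look and compute and a tool call to move; the robot and the scene stay as the last step left them, time stands still between calls to the robot, and variables do not carry over. Pictures are saved under pics/ and viewed, and the job is handed in when it is done.

Besides the shell and the picture viewer there is one more tool, called after ">>>" as name([rows], argument=value, ...), one row to a line, values as JSON. carry_out: Moves the arm, as the interface text tells. Its arguments: {"type":"object","properties":{"rows":{"type":"array","items":{"type":"object","properties":{"dp":{"type":"array","items":{"type":"number"}},"turn":{"type":"number"},"fingers":{"type":"number"}}}}},"required":["rows"]}

```bash
ls; mkdir -p pics
python3 - <<'E'
from workcell import arm, viewer
import cv2, numpy as np
s=arm.observe()
print({k:np.round(v,3).tolist() for k,v in s.items()}, arm.grip_point_offset)
for n in ["scene","top","wrist"]:
    d=viewer.snapshot(n); cv2.imwrite(f"pics/a_{n}.png",d["color"]); np.savez(f"a_{n}.npz",**d)
    print(n,d["fx"],d["cx"],d["cy"],np.round(d["extrinsics"],3).tolist())
E
```

```text
pics
{'time': 0.0, 'joint_pos': [-76.984, 24.939, 1.435, 90.192, -0.663, 64.971, -4.303], 'qvel': [0.039, 0.159, -0.023, 0.019, -0.093, -0.051, 0.029], 'joint_efforts': [-0.001, -67.047, 1.025, -31.621, 0.016, 0.013, 0.0], 'position': [0.202, 0.591, 0.23], 'eef_rot': [[0.946, -0.0, 0.324], [-0.324, -0.002, 0.946], [0.0, -1.0, -0.002]], 'wrist_force': [0.024, 0.391, -0.038], 'moment': [-0.022, 0.034, 0.029], 'gripper_width': 0.999} -0.0187
scene 392.2554765201187 320.001052692317 203.2511333348221 [[-0.648, 0.761, -0.009, 0.362], [0.663, 0.559, -0.499, -0.319], [-0.375, -0.33, -0.867, 1.295], [0.0, 0.0, 0.0, 1.0]]
top 471.1918685476353 317.31062511548055 205.50400916695162 [[0.017, -1.0, 0.012, -0.031], [-0.99, -0.019, -0.137, 0.561], [0.137, -0.01, -0.991, 1.502], [0.0, 0.0, 0.0, 1.0]]
wrist 287.0488189267686 320.6960879388168 193.9303992881633 [[0.323, 0.946, -0.001, -0.624], [0.904, -0.308, 0.296, -0.038], [0.279, -0.097, -0.955, 0.378], [0.0, 0.0, 0.0, 1.0]]
```

View pics/a_scene.png

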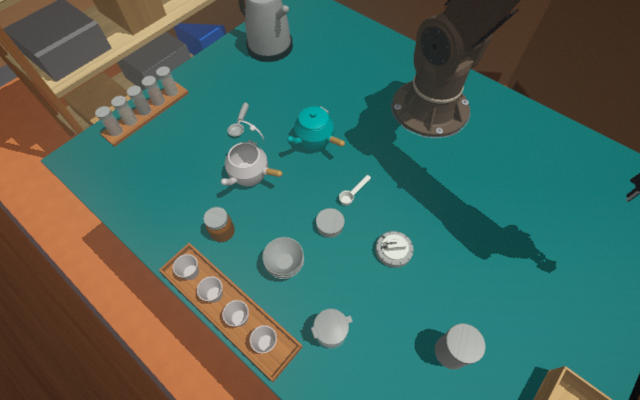

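View pics/a_top.png

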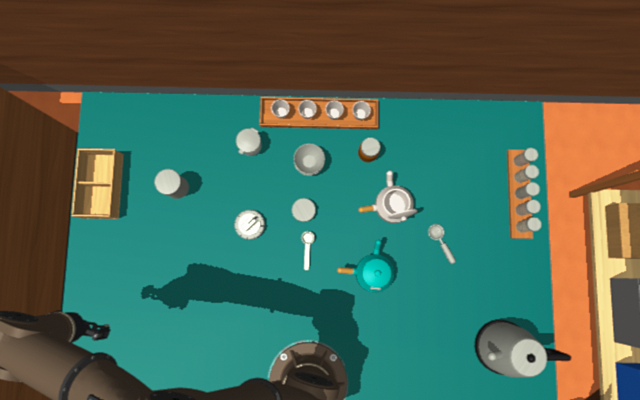

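View pics/a_wrist.png

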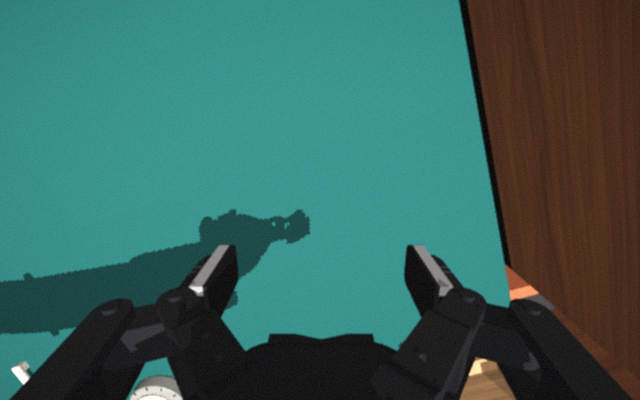

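Candidates, as top-camera pixels:
- **Teapot:** white teapot with its lid up (397,205), or the turquoise one (376,270), which is the look-alike. I choose the white one.
- **Timer:** white dial with a grip bar (250,225). The flat tin (303,209), sugar pot (249,141) and tea tin (170,183) could be mistaken for it. I choose the one with the bar.

Next I check both choices in close crops.

```bash
cat > h.py <<'E'
import numpy as np, cv2
def load(n): return dict(np.load(n))
def cloud(d):
    z=d["z_map"]; v,u=np.mgrid[0:z.shape[0],0:z.shape[1]]
    P=np.stack([(u-d["cx"])/d["fx"]*z,(v-d["cy"])/d["fy"]*z,z],-1)
    E=d["extrinsics"]; W=(P-E[:3,3])@E[:3,:3]; W[z==0]=np.nan
    return W
def proj(d,p):
    c=d["extrinsics"][:3,:3]@np.asarray(p)+d["extrinsics"][:3,3]
    return d["fx"]*c[0]/c[2]+d["cx"], d["fy"]*c[1]/c[2]+d["cy"]
E
python3 - <<'E'
from h import *
t=load("a_top.npz"); s=load("a_scene.npz")
def crop(d,u,v,r): return cv2.resize(d["color"][v-r:v+r,u-r:u+r],(390,390),interpolation=cv2.INTER_CUBIC)
im=np.hstack([crop(t,397,203,45),crop(t,250,225,25)]);cv2.imwrite("pics/c_top.png",im)
im=np.hstack([crop(s,248,160,45),crop(s,395,249,28)]);cv2.imwrite("pics/c_sc.png",im)
for n,d,pts in(("top",t,[(397,205),(250,225),(303,209),(307,240),(376,270),(310,159),(370,148),(249,141),(170,183),(437,232)]),):
    W=cloud(d)
    for u,v in pts: print(n,u,v,np.round(W[v,u],3))
E
```

```text
top 397 205 [ 0.572 -0.287  0.008]
top 250 225 [0.492 0.194 0.054]
top 303 209 [0.549 0.026 0.035]
top 307 240 [0.45  0.011 0.003]
top 376 270 [ 0.355 -0.204  0.105]
top 310 159 [0.719 0.006 0.027]
top 370 148 [ 0.745 -0.187  0.088]
top 249 141 [0.764 0.205 0.072]
top 170 183 [0.613 0.441 0.113]
top 437 232 [ 0.485 -0.422 -0.   ]
```

View pics/c_top.png

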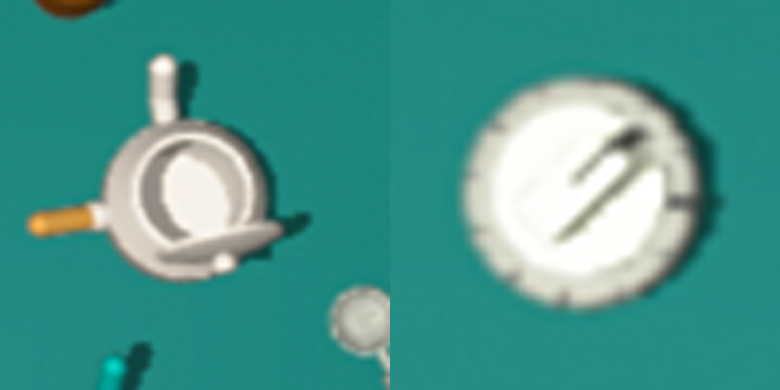

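View pics/c_sc.png

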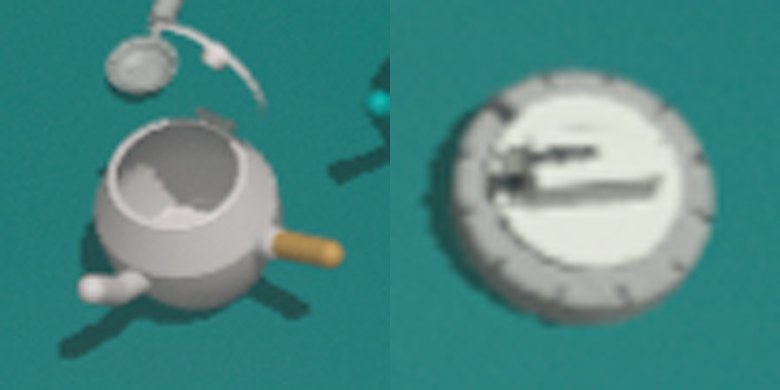

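```bash
cat > m.py <<'E'
from h import *
from scipy.optimize import least_squares
for n in ("a_top.npz","a_scene.npz"):
    d=load(n); W=cloud(d); C=d["color"].astype(int)
    print(n)
    # timer
    c0=np.array([.495,.195])
    r=np.hypot(W[...,0]-c0[0],W[...,1]-c0[1])
    m=(r<.08)&(W[...,2]>.015)
    P=W[m]; top=P[(P[:,2]<.035)]
    (cx,cy),R=cv2.minEnclosingCircle(P[P[:,2]>.02][:,:2].astype(np.float32)); print("timer encl",cx,cy,R,len(P))
    bar=P[P[:,2]>.045]; 
    if len(bar)>5:
        rect=cv2.minAreaRect((bar[:,:2]*1000).astype(np.float32)); print("bar",rect,len(bar),bar[:,:2].mean(0))
    # teapot
    c0=np.array([.58,-.29]); r=np.hypot(W[...,0]-c0[0],W[...,1]-c0[1])
    P=W[(r<.16)&(W[...,2]>.005)]
    rim=P[(P[:,2]>.085)&(P[:,2]<.1)]; print("rim n",len(rim),rim.min(0),rim.max(0))
    hi=P[P[:,2]>.102]; print("lid n",len(hi),hi.min(0),hi.max(0),hi[hi[:,2].argmax()])
    # handle orange
    col=(C[...,2]-C[...,0]>60)&(r<.17)&(W[...,2]>.03); Q=W[col]; print("handle",Q.mean(0),Q.min(0),Q.max(0),len(Q))
    body=P[(P[:,2]<.085)]
    print("spout cand",P[P[:,0].argmax()])
E
python3 m.py
```

```text
a_top.npz
timer encl 0.497837096452713 0.20138220489025116 0.04819275811314583 666
bar ((497.9163513183594, 200.69451904296875), (22.12328338623047, 45.232078552246094), 47.089599609375) 103 [0.49804832 0.20039481]
rim n 222 [ 0.43917633 -0.31788188  0.08502466] [ 0.67032573 -0.15554298  0.09972989]
lid n 181 [ 0.5065116  -0.31825443  0.11970417] [ 0.5387315  -0.23625452  0.18849829] [ 0.53215018 -0.27826979  0.18849829]
handle [ 0.57453858 -0.17925992  0.0753374 ] [ 0.53998767 -0.20958213  0.04099709] [ 0.72826463 -0.15272413  0.0889872 ] 81
spout cand [ 0.737068   -0.30210105  0.0073764 ]
a_scene.npz
timer encl 0.4992745816707611 0.20558086037635803 0.048491984605789185 1010
bar ((499.3675842285156, 204.9963836669922), (23.136384963989258, 47.50208282470703), 45.23584747314453) 169 [0.50037542 0.20566923]
rim n 323 [ 0.44159723 -0.3099818   0.08505756] [ 0.67249294 -0.15281216  0.09993441]
lid n 67 [ 0.50913617 -0.30367531  0.1020567 ] [ 0.53860118 -0.23261921  0.18791582] [ 0.53025687 -0.26464831  0.18791582]
handle [ 0.55335665 -0.17110583  0.07773518] [ 0.54222555 -0.19733953  0.06724312] [ 0.56292816 -0.14927384  0.08668906] 70
spout cand [ 0.69852191 -0.34367576  0.00505032]
```

```bash
cat > m2.py <<'E'
from h import *
from scipy.optimize import least_squares
for n in ("a_top.npz","a_scene.npz"):
    d=load(n); W=cloud(d)
    c0=np.array([.575,-.275]); r=np.hypot(W[...,0]-c0[0],W[...,1]-c0[1])
    P=W[(r<.075)&(W[...,2]>.089)&(W[...,2]<.098)]
    f=least_squares(lambda q:np.hypot(P[:,0]-q[0],P[:,1]-q[1])-q[2],[.575,-.275,.044],loss="soft_l1",f_scale=.003)
    print(n,"rim",f.x,len(P),P[:,2].mean())
    P=W[(r<.075)&(W[...,2]>.03)&(W[...,2]<.085)]
    f=least_squares(lambda q:np.hypot(P[:,0]-q[0],P[:,1]-q[1])-np.interp(P[:,2],[.03,.085],[.058,.048]),[.575,-.275],loss="soft_l1",f_scale=.003); print("belly",f.x)
    r=np.hypot(W[...,0]-c0[0],W[...,1]-c0[1])
    S=W[(r>.07)&(r<.13)&(W[...,2]>.04)&(W[...,2]<.12)]
    H=S[S[:,1]>c0[1]+.06]; T=S[S[:,0]>c0[0]+.06]
    print("handle end",H[H[:,1].argsort()[-12:]].mean(0),"spout end",T[T[:,0].argsort()[-8:]].mean(0))
    L=W[(r<.09)&(W[...,2]>.105)&(W[...,0]<.56)]
    for z in np.arange(.105,.195,.01):
        q=L[(L[:,2]>=z)&(L[:,2]<z+.01)]
        if len(q): print(round(z,3),len(q),"x",np.round(q[:,0].min(),3),np.round(q[:,0].max(),3),"y",np.round(q[:,1].min(),3),np.round(q[:,1].max(),3))
E
python3 m2.py
```

```text
a_top.npz rim [ 0.56960624 -0.26910596  0.04339778] 116 0.09332560485464404
belly [ 0.56995153 -0.26473795]
handle end [ 0.54570563 -0.15570563  0.08359663] spout end [ 0.6683684  -0.24997893  0.0899473 ]
0.115 3 x 0.515 0.516 y -0.273 -0.263
0.125 6 x 0.514 0.521 y -0.295 -0.244
0.135 21 x 0.507 0.53 y -0.316 -0.236
0.145 37 x 0.507 0.534 y -0.318 -0.237
0.155 24 x 0.517 0.536 y -0.316 -0.239
0.165 41 x 0.519 0.539 y -0.313 -0.244
0.175 39 x 0.521 0.537 y -0.307 -0.251
0.185 10 x 0.526 0.533 y -0.293 -0.264
a_scene.npz rim [ 0.57109219 -0.26493855  0.0430017 ] 183 0.09264414303454475
belly [ 0.57281467 -0.26320792]
handle end [ 0.54775816 -0.15007664  0.0782437 ] spout end [ 0.67094919 -0.24371204  0.08927986]
0.135 10 x 0.512 0.52 y -0.276 -0.233
0.145 18 x 0.509 0.521 y -0.285 -0.233
0.155 6 x 0.518 0.523 y -0.245 -0.235
0.165 7 x 0.522 0.536 y -0.304 -0.239
0.175 20 x 0.524 0.539 y -0.295 -0.247
0.185 5 x 0.53 0.536 y -0.278 -0.263
```

The crops confirm both choices. The white teapot has its spout toward world +x and its hinge on the robot side. The timer's pointer is at crop (630,135), up and to the right, and the long mark is at (682,200), to the right. I'll pass over the timer for a closer look on the way.

>>> carry_out([
  {"dp": [25, -2, -18], "turn": 0, "fingers": 1},
  {"dp": [47, -2, -33], "turn": 0, "fingers": 1},
  {"dp": [47, -2, -33], "turn": 0, "fingers": 1},
  {"dp": [47, -2, -33], "turn": 0, "fingers": 1},
  {"dp": [47, -2, -33], "turn": 0, "fingers": 1},
  {"dp": [47, -2, -33], "turn": 0, "fingers": 1},
  {"dp": [47, -2, -33], "turn": 0, "fingers": 1},
  {"dp": [40, -2, -28], "turn": 0, "fingers": 1},
  {"dp": [20, 0, -14], "turn": 0, "fingers": 1},
  {"dp": [0, 0, 0], "turn": 0, "fingers": 1},
])

```text
time: 1.4
position: [0.4671, 0.2262, 0.2472]
eef_rot: [[0.945, 0.0, 0.328], [-0.328, -0.001, 0.945], [0.0, -1.0, -0.001]]
wrist_force: [-0.9, 1.0, -0.4]
gripper_width: 0.999
```

Run:
```python
from workcell import arm, viewer
from h import *
d=viewer.snapshot("wrist"); np.savez("b_wrist.npz",**d); cv2.imwrite("pics/b_wrist.png",d["color"])
u,v=map(int,proj(d,[.498,.202,.03])); print(u,v)
c=d["color"][max(0,v-80):v+80,u-100:u+100]; cv2.imwrite("pics/b_crop.png",cv2.resize(c,None,fx=3.5,fy=3.5,interpolation=cv2.INTER_CUBIC))
```

```text
310 195
```

View pics/b_crop.png

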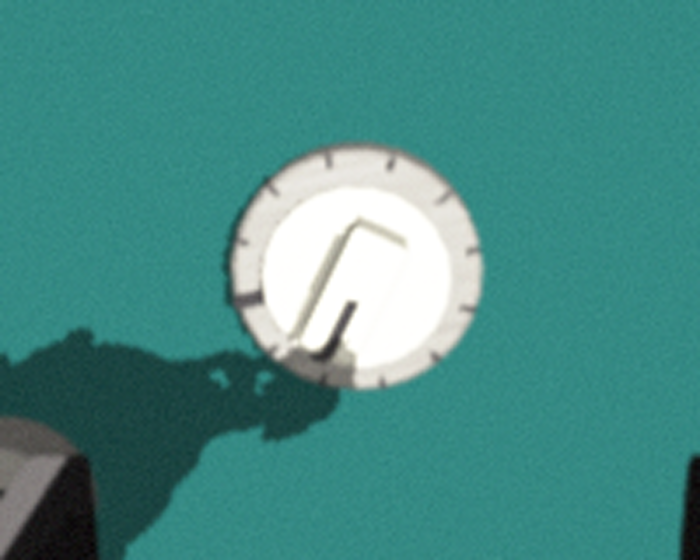

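```bash
cat >> h.py <<'E'
def plane(d,u,v,z):
    E=d["extrinsics"]; R=E[:3,:3]; o=-R.T@E[:3,3]
    r=R.T@np.array([(u-d["cx"])/d["fx"],(v-d["cy"])/d["fy"],1.]); return o+r*(z-o[2])/r[2]
E
cat > m3.py <<'E'
from h import *
d=load("b_wrist.npz"); W=cloud(d)
r=np.hypot(W[...,0]-.5,W[...,1]-.202)
P=W[(r<.07)&(W[...,2]>.015)]
(cx,cy),R=cv2.minEnclosingCircle(P[:,:2].astype(np.float32)); print("encl",cx,cy,R)
b=P[P[:,2]>.044]; print("bar",cv2.minAreaRect((b[:,:2]*1000).astype(np.float32)),b.mean(0),len(b))
f=lambda x,y,z:plane(d,210+x/3.5,115+y/3.5,z)
cc=np.mean([f(231,267,.024),f(483,267,.024)],0)[:2],np.mean([f(357,145,.024),f(357,390,.024)],0)[:2]; print("case",cc)
c=np.array([(cc[0][0]+cc[1][0])/2,(cc[0][1]+cc[1][1])/2])
m=f(247,299,.028); print("mark",m, np.degrees(np.arctan2(*(m[:2]-c)[::-1])), np.linalg.norm(m[:2]-c))
a=f(355,303,.053);e=f(322,353,.053);print("pointer",a,e,np.degrees(np.arctan2(*(e-a)[:2][::-1])))
a=f(355,228,.053);e=f(297,340,.053);print("baredge",a,e,np.degrees(np.arctan2(*(e-a)[:2][::-1])))
# opposing ticks
for x1,y1,x2,y2 in [(247,299,473,249),(241,241,469,309),(270,186,435,357),(328,158,382,383),(391,162,324,378),(443,197,275,350)]:
    a=f(x1,y1,.026);e=f(x2,y2,.026);print(np.degrees(np.arctan2(*(e-a)[:2][::-1])),(a+e)/2)
E
python3 m3.py
```

```text
encl 0.48306211829185486 0.20949172973632812 0.06322574615478516
bar ((468.34063720703125, 213.1282501220703), (86.39381408691406, 99.07656860351562), 18.170665740966797) [0.4519974  0.21242708 0.31656973] 29107
case (array([0.4947617 , 0.20454145]), array([0.49666903, 0.20386658]))
mark [0.4919762  0.16153017 0.028     ] -95.0075739645539 0.04283734809202708
pointer [0.49909325 0.20316712 0.053     ] [0.51301686 0.1856656  0.053     ] -51.49544671827252
baredge [0.47343376 0.21232342 0.053     ] [0.50544457 0.17896264 0.053     ] -46.18303630831814
83.92798628795342 [0.49714752 0.20460798 0.026     ]
53.53809555264951 [0.49721659 0.2034082  0.026     ]
23.303976474065248 [0.49643164 0.20308007 0.026     ]
-6.676876416679457 [0.49682848 0.203446   0.026     ]
-36.088005063695356 [0.49658638 0.20371309 0.026     ]
-65.70355254442357 [0.49730175 0.20371031 0.026     ]
```

Run:
```python
from h import *
d=load("b_wrist.npz"); W=cloud(d)
r=np.hypot(W[...,0]-.497,W[...,1]-.204)
P=W[(r<.07)&(W[...,2]>.015)&(W[...,2]<.07)]
Q=P[P[:,2]<.033]; Q=Q[Q[:,2]>.02]
(cx,cy),R=cv2.minEnclosingCircle(Q[:,:2].astype(np.float32)); print("encl",cx,cy,R)
b=P[P[:,2]>.046]; print("bar",cv2.minAreaRect((b[:,:2]*1000).astype(np.float32)),b.mean(0),len(b))
x=b[:,:2]-b[:,:2].mean(0); w,v=np.linalg.eigh(x.T@x); print(np.degrees(np.arctan2(v[1,1],v[0,1])),np.sqrt(w/len(b)*12))
```

```text
encl 0.49677732586860657 0.20261943340301514 0.048002250492572784
bar ((496.7552795410156, 202.88607788085938), (22.04377555847168, 48.277591705322266), 45.2254753112793) [0.49561643 0.20343628 0.05111962] 666
135.18955665779683 [0.02177696 0.04863565]
```

The close view gives a dial centre of about (0.497,0.203), the bar at -44.8° and the long mark at -96.3°. The dial therefore needs about 51.5° clockwise. Now I go over to the teapot.

>>> carry_out([
  {"dp": [10, -2, -27], "turn": 0, "fingers": 0},
  {"dp": [19, -3, -54], "turn": 0, "fingers": 0},
  {"dp": [19, -3, -54], "turn": 0, "fingers": 0},
  {"dp": [19, -3, -54], "turn": 0, "fingers": 0},
  {"dp": [19, -3, -54], "turn": 0, "fingers": 0},
  {"dp": [19, -3, -54], "turn": 0, "fingers": 0},
  {"dp": [19, -3, -54], "turn": 0, "fingers": 0},
  {"dp": [19, -3, -54], "turn": 0, "fingers": 0},
  {"dp": [19, -3, -54], "turn": 0, "fingers": 0},
  {"dp": [10, -2, -27], "turn": 0, "fingers": 0},
])

```text
time: 2.7
position: [0.4713, -0.2889, 0.2753]
eef_rot: [[0.946, -0.0, 0.325], [-0.325, -0.001, 0.946], [0.0, -1.0, -0.001]]
wrist_force: [1.1, 0.2, 0.2]
gripper_width: -0.001
```

>>> carry_out([
  {"dp": [0, 0, 0], "turn": 10.6, "fingers": 0},
  {"dp": [0, 0, 0], "turn": 10.6, "fingers": 0},
  {"dp": [0, 0, 0], "turn": 10.6, "fingers": 0},
  {"dp": [0, 0, 0], "turn": 10.6, "fingers": 0},
  {"dp": [0, 0, 0], "turn": 10.6, "fingers": 0},
  {"dp": [0, 0, 0], "turn": 10.6, "fingers": 0},
  {"dp": [0, 0, 0], "turn": 10.6, "fingers": 0},
  {"dp": [0, 0, 0], "turn": 10.6, "fingers": 0},
  {"dp": [0, 0, 0], "turn": 10.6, "fingers": 0},
  {"dp": [0, 0, 0], "turn": 10.6, "fingers": 0},
])

```text
time: 3.95
position: [0.4723, -0.2853, 0.2749]
eef_rot: [[-0.575, -0.0, 0.818], [-0.818, 0.001, -0.575], [-0.001, -1.0, -0.001]]
wrist_force: [-0.7, 0.6, -0.4]
gripper_width: -0.002
```

>>> carry_out([
  {"dp": [0, 0, 0], "turn": 10.6, "fingers": 0},
  {"dp": [0, 0, 0], "turn": 10.6, "fingers": 0},
  {"dp": [0, 0, 0], "turn": 10.6, "fingers": 0},
  {"dp": [0, 0, 0], "turn": 10.6, "fingers": 0},
  {"dp": [0, 0, 0], "turn": 0, "fingers": 0},
])

```text
time: 4.58
position: [0.4722, -0.2855, 0.2747]
eef_rot: [[-0.975, -0.001, 0.223], [-0.223, 0.0, -0.975], [0.001, -1.0, -0.001]]
wrist_force: [-0.4, 0.3, 0.0]
gripper_width: 0.001
```

Run:
```python
from workcell import arm, viewer
from h import *
d=viewer.snapshot("wrist"); np.savez("c_wrist.npz",**d); cv2.imwrite("pics/c_wrist.png",d["color"])
s=arm.observe(); print(s["position"],s["eef_rot"],s["joint_pos"],s["gripper_width"],s["time"])
```

```text
[ 0.47202362 -0.28586075  0.27485237] [[-9.74214598e-01 -7.82867962e-04  2.25622039e-01]
 [-2.25622345e-01  3.26481655e-04 -9.74214787e-01]
 [ 6.89020088e-04 -9.99999640e-01 -4.94695699e-04]] [-19.94942905  25.88893401  66.74527771 100.04674268 -25.08934057
  70.97385664 -23.74421571] 0.0011769611386645757 4.625
```

View pics/c_wrist.png

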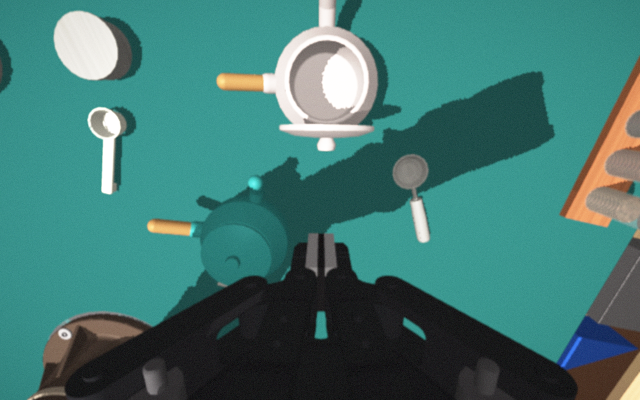

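Run:
```python
from h import *
d=load("c_wrist.npz"); W=cloud(d)
v,u=np.mgrid[0:400,0:640]
box=(v<160)&(u>200)&(u<400)
P=W[box&(W[...,2]>.088)&(W[...,2]<.1)&(u>270)&(v<125)]
from scipy.optimize import least_squares
f=least_squares(lambda q:np.hypot(P[:,0]-q[0],P[:,1]-q[1])-q[2],[.575,-.275,.044],loss="soft_l1",f_scale=.003); print("rim",f.x,len(P))
L=W[box&(u>270)&(W[...,2]>.103)]
c,s=np.cos(np.radians(12)),np.sin(np.radians(12))
h=np.array([.525,-.2765])
X=(L[:,0]-h[0])*c+(L[:,1]-h[1])*s; Y=-(L[:,0]-h[0])*s+(L[:,1]-h[1])*c
for z in np.arange(.1,.2,.01):
    m=(L[:,2]>=z)&(L[:,2]<z+.01)
    if m.any(): print(round(z,2),m.sum(),np.round([X[m].min(),X[m].max(),Y[m].min(),Y[m].max()],3))
R=W[box&(u<265)&(W[...,2]>.03)]; print("handle end",R[R[:,1].argsort()[-20:]].mean(0), "handle mean dir",R[R[:,1]>-.2].mean(0))
S=W[(v<25)&(u>310)&(u<340)&(W[...,2]>.05)]; print("spout",S.mean(0),len(S))
m=(L[:,2]>.16); print(np.polyfit(Y[m],X[m],1))
# fingers
F=W[(v>225)&(v<250)&(u>280)&(u<360)&(W[...,2]>.2)]; print(F.min(0),F.max(0))
```

```text
rim [ 0.56989435 -0.26837502  0.04267814] 1385
0.14 198 [-0.018  0.004 -0.041  0.042]
0.15 104 [-0.017  0.005 -0.043  0.04 ]
0.16 224 [-0.004  0.006 -0.04   0.037]
0.17 414 [-0.002  0.007 -0.034  0.03 ]
0.18 296 [ 0.002  0.008 -0.021  0.018]
handle end [ 0.54681441 -0.15322353  0.08083318] handle mean dir [ 0.54993187 -0.17673169  0.07557148]
spout [ 0.63967555 -0.25321315  0.06370915] 408
[-0.00153215  0.00254592]
[ 0.47554825 -0.29659168  0.2764136 ] [ 0.48479236 -0.27044044  0.29639787]
```

The lid stands at about 85°, and the tool is lined up 54 mm behind the hinge. I'll descend behind the lid, then swing it over along its arc.

>>> carry_out([
  {"dp": [0, 25, 0], "turn": 0, "fingers": 0},
  {"dp": [0, 50, 0], "turn": 0, "fingers": 0},
  {"dp": [0, 30, 0], "turn": 0, "fingers": 0},
  {"dp": [-15, 0, 0], "turn": 0, "fingers": 0},
  {"dp": [-15, 0, 0], "turn": 0, "fingers": 0},
  {"dp": [-15, 0, 0], "turn": 0, "fingers": 0},
  {"dp": [-10, 0, 0], "turn": 0, "fingers": 0},
  {"dp": [-10, 1, 0], "turn": 0, "fingers": 0},
])

```text
time: 5.62
position: [0.5356, -0.2728, 0.1697]
eef_rot: [[-0.975, 0.0, 0.22], [-0.22, -0.0, -0.975], [-0.0, -1.0, 0.0]]
wrist_force: [-0.3, 0.3, -1.0]
gripper_width: -0.0
```

Run:
```python
from workcell import arm, viewer
from h import *
s=arm.observe(); p=s["position"]; x=np.array(p[:2])-[.525,-.2765];c,q=np.cos(.21),np.sin(.21)
print(p,x@[c,q],x@[-q,c],s["wrist_force"],s["joint_pos"])
d=viewer.snapshot("scene"); im=d["color"][90:230,170:330]; cv2.imwrite("pics/d_sc.png",cv2.resize(im,None,fx=4,fy=4,interpolation=cv2.INTER_CUBIC))
```

```text
[ 0.53555888 -0.27278828  0.16965782] 0.011100656496647947 0.0014290716403921118 [-0.25417193  0.34892991 -1.03179767] [-15.22854382  36.1878954   58.69281457 101.06490354 -34.54001691
  62.84660973 -22.08437486]
```

View pics/d_sc.png

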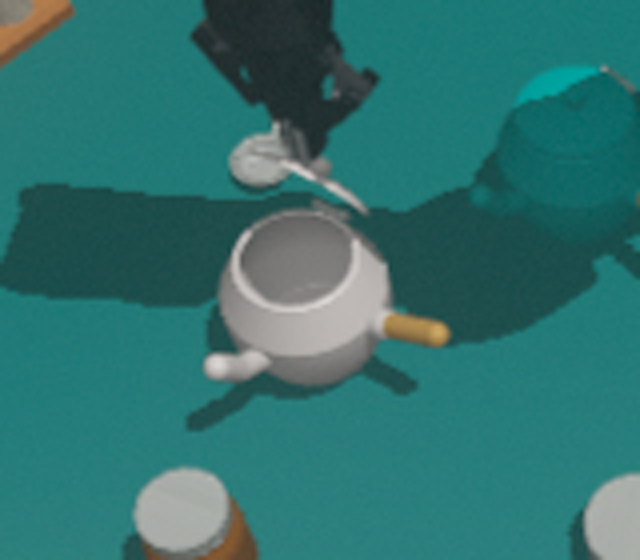

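The scene crop shows the fingers just behind the lid at (310,150), with the lid starting to tilt forward and the pot standing where it was. I continue along the arc.

>>> carry_out([
  {"dp": [-9.5, 3.5, 0], "turn": 0, "fingers": 0},
  {"dp": [-9.5, 3.5, 0], "turn": 0, "fingers": 0},
  {"dp": [-9, 6, 0], "turn": 0, "fingers": 0},
  {"dp": [-9, 6, 0], "turn": 0, "fingers": 0},
  {"dp": [-6.5, 8, 0], "turn": 0, "fingers": 0},
  {"dp": [-6.5, 8, 0], "turn": 0, "fingers": 0},
  {"dp": [-4, 8.5, 0], "turn": 0, "fingers": 0},
  {"dp": [-4, 8.5, 0], "turn": 0, "fingers": 0},
])

```text
time: 6.68
position: [0.5914, -0.2601, 0.1166]
eef_rot: [[-0.976, -0.0, 0.22], [-0.22, 0.0, -0.976], [0.0, -1.0, -0.0]]
wrist_force: [-0.1, 0.2, 1.0]
gripper_width: -0.0
```

Run:
```python
from workcell import arm, viewer
from h import *
s=arm.observe(); p=s["position"]; x=np.array(p[:2])-[.525,-.2765];c,q=np.cos(.21),np.sin(.21)
print(p,x@[c,q],x@[-q,c],s["wrist_force"],s["joint_pos"])
d=viewer.snapshot("scene"); im=d["color"][90:230,170:330]; cv2.imwrite("pics/e_sc.png",cv2.resize(im,None,fx=4,fy=4,interpolation=cv2.INTER_CUBIC))
```

```text
[ 0.59142924 -0.26007267  0.11664273] 0.06839428497107637 0.0022186041590162714 [-0.13977734  0.16358452  1.04686629] [-13.58308103  42.98268935  54.52401697  97.13401929 -39.35754093
  61.10115346 -23.51042961]
```

View pics/e_sc.png

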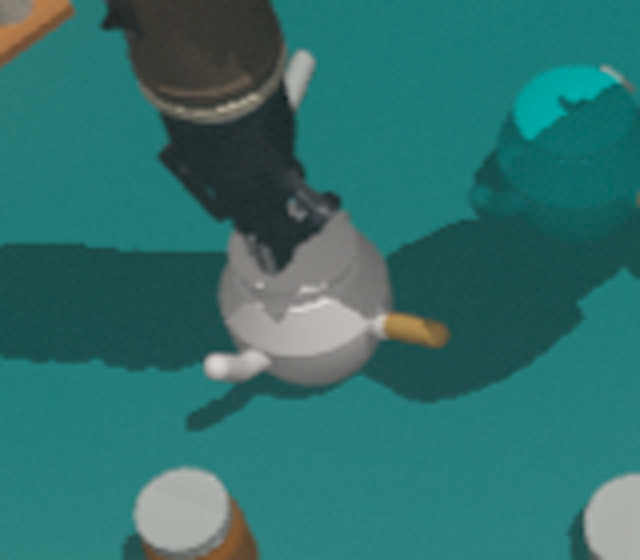

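The lid is now nearly closed under the fingers (crop ~280,270) and the pot has not moved. I press straight down in small steps.

>>> carry_out([
  {"dp": [-2, 6, 0], "turn": 0, "fingers": 0},
  {"dp": [-1, 4, 0], "turn": 0, "fingers": 0},
  {"dp": [0, 3, 0], "turn": 0, "fingers": 0},
  {"dp": [0, 2, 0], "turn": 0, "fingers": 0},
])

```text
time: 7.22
position: [0.5949, -0.2599, 0.1049]
eef_rot: [[-0.976, 0.002, 0.22], [-0.22, 0.0, -0.976], [-0.003, -1.0, 0.0]]
wrist_force: [-7.9, 7.2, 34.5]
gripper_width: 0.002
```

>>> carry_out([
  {"dp": [0, -1, 0], "turn": 0, "fingers": 0},
  {"dp": [0, 0, 0], "turn": 0, "fingers": 0},
  {"dp": [0, 0, 0], "turn": 0, "fingers": 0},
  {"dp": [0, -20, 0], "turn": 0, "fingers": 0},
  {"dp": [0, -50, 0], "turn": 0, "fingers": 0},
  {"dp": [0, -50, 0], "turn": 0, "fingers": 0},
  {"dp": [25, -30, 0], "turn": 0, "fingers": 0},
  {"dp": [50, -10, 0], "turn": 0, "fingers": 0},
  {"dp": [25, 0, 0], "turn": 0, "fingers": 0},
  {"dp": [0, 0, 0], "turn": 0, "fingers": 0},
])

```text
time: 8.48
position: [0.4949, -0.2825, 0.2645]
eef_rot: [[-0.976, 0.002, 0.217], [-0.217, 0.001, -0.976], [-0.002, -1.0, -0.0]]
wrist_force: [1.2, -0.2, -0.6]
gripper_width: 0.001
```

Run:
```python
from workcell import arm, viewer
from h import *
s=arm.observe(); print(s["position"],s["joint_pos"],s["time"])
d=viewer.snapshot("wrist"); np.savez("f_wrist.npz",**d); cv2.imwrite("pics/f_wrist.png",d["color"])
t=viewer.snapshot("scene"); np.savez("f_scene.npz",**t); cv2.imwrite("pics/f_sc.png",cv2.resize(t["color"][90:230,170:330],None,fx=4,fy=4))
for n,d in (("wrist",d),("scene",t)):
    W=cloud(d); r=np.hypot(W[...,0]-.57,W[...,1]+.268)
    P=W[(r<.04)&(W[...,2]>.085)&(W[...,2]<.13)]; 
    X=P[:,:2]-[.525,-.2765]; c,q=np.cos(.205),np.sin(.205); a=X@[c,q]; b=X@[-q,c]
    m=np.abs(b)>.014
    rr=np.hypot(a-.046,b); k=(rr>.015)&(rr<.04)
    A=np.c_[a[k],b[k],rr[k]**2,np.ones(k.sum())]; print(n,k.sum(),"slope a,b",np.linalg.lstsq(A,P[k,2],rcond=None)[0], "max z",P[:,2].max(), P[:,2].min())
```

```text
[ 0.49488221 -0.28250801  0.26449785] [-18.69844608  28.06807155  64.82042419  98.56471235 -26.90925974
  70.74565114 -24.75675122] 8.475
wrist 4269 slope a,b [-2.12188299e-03 -1.01206948e-02 -3.54513333e+00  1.05833755e-01] max z 0.11875694245451068 0.09732131678920607
scene 440 slope a,b [ 8.04225084e-03 -7.13204864e-04 -3.45897914e+00  1.06091469e-01] max z 0.12284713361688952 0.0965012971381421
```

View pics/f_wrist.png

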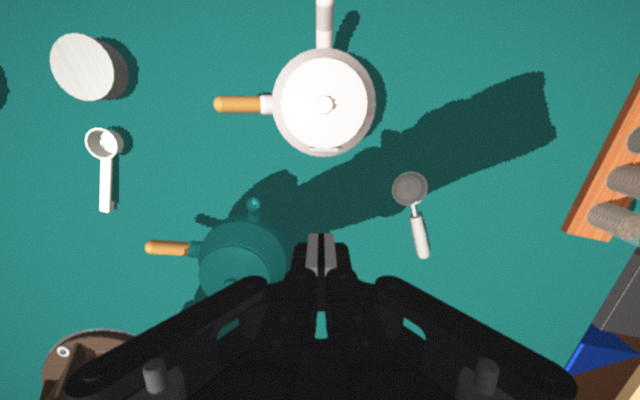

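View pics/f_sc.png

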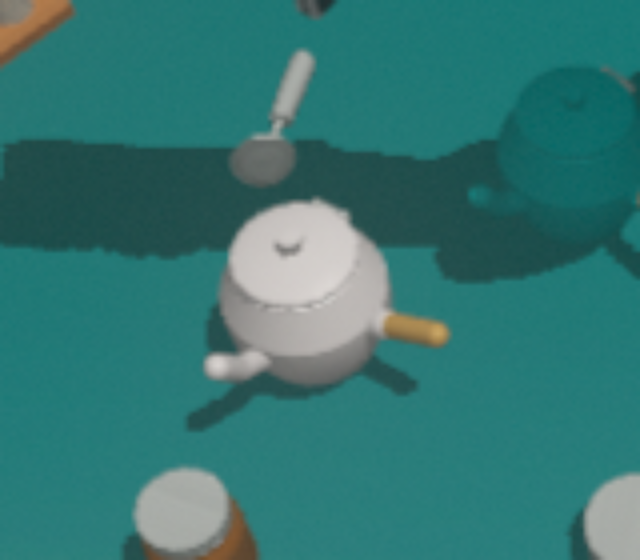

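The lid is shut: the plane fit slopes less than 0.01 rad from both cameras, and the wrist view shows it seated at (324,103). The pot has not moved. Now back over the timer, turning the tool to line up with the bar.

>>> carry_out([
  {"dp": [-6, 0, -26], "turn": 0, "fingers": 0.5},
  {"dp": [-12, 0, -53], "turn": 0, "fingers": 0.5},
  {"dp": [-12, 0, -53], "turn": 0, "fingers": 0.8},
  {"dp": [-12, 0, -53], "turn": 0, "fingers": 0.8},
  {"dp": [-12, 0, -53], "turn": 0, "fingers": 0.8},
  {"dp": [-12, 0, -53], "turn": 0, "fingers": 0.8},
  {"dp": [-12, 0, -53], "turn": 0, "fingers": 0.8},
  {"dp": [-12, 0, -53], "turn": 0, "fingers": 0.8},
  {"dp": [-12, 0, -53], "turn": 0, "fingers": 0.8},
  {"dp": [-6, 0, -25], "turn": 0, "fingers": 0.8},
])

```text
time: 9.82
position: [0.4975, 0.2104, 0.2628]
eef_rot: [[-0.974, -0.0, 0.225], [-0.225, -0.001, -0.974], [0.0, -1.0, 0.001]]
wrist_force: [0.3, -0.1, -0.2]
gripper_width: 0.798
```

>>> carry_out([
  {"dp": [0, 0, 0], "turn": -10.2, "fingers": 0.8},
  {"dp": [0, 0, 0], "turn": -10.2, "fingers": 0.8},
  {"dp": [0, 0, 0], "turn": -10.2, "fingers": 0.8},
  {"dp": [0, 0, 0], "turn": -10.2, "fingers": 0.8},
  {"dp": [0, 0, 0], "turn": -10.2, "fingers": 0.8},
  {"dp": [0, 0, 0], "turn": -10.2, "fingers": 0.8},
  {"dp": [0, 0, 0], "turn": -10.2, "fingers": 0.8},
  {"dp": [0, 0, 0], "turn": -10.2, "fingers": 0.8},
  {"dp": [0, 0, 0], "turn": -10.2, "fingers": 0.8},
  {"dp": [0, 0, 0], "turn": -10.2, "fingers": 0.8},
])

```text
time: 11.08
position: [0.4982, 0.2055, 0.2633]
eef_rot: [[0.423, 0.0, 0.906], [-0.906, -0.0, 0.423], [0.001, -1.0, 0.0]]
wrist_force: [0.1, -0.1, -0.2]
gripper_width: 0.798
```

>>> carry_out([
  {"dp": [0, 0, 0], "turn": -10.2, "fingers": 0.8},
  {"dp": [0, 0, 0], "turn": -10.2, "fingers": 0.8},
  {"dp": [0, 0, 0], "turn": 0, "fingers": 0.8},
])

```text
time: 11.45
position: [0.4982, 0.2054, 0.2634]
eef_rot: [[0.707, 0.0, 0.707], [-0.707, -0.0, 0.707], [0.0, -1.0, 0.0]]
wrist_force: [0.1, -0.0, -0.7]
gripper_width: 0.793
```

```bash
cat > t.py <<'E'
import sys
from workcell import arm, viewer
from h import *
s=arm.observe(); R=np.array(s["eef_rot"]); p=np.array(s["position"])
print("p",p,"yaw",np.degrees(np.arctan2(R[1,0],R[0,0])),"j",np.round(s["joint_pos"],1),"g",s["gripper_width"],"t",s["time"],"F",np.round(s["wrist_force"],1),"M",np.round(s["moment"],2))
d=viewer.snapshot("wrist"); cv2.imwrite(f"pics/{sys.argv[1]}.png",d["color"]); np.savez(sys.argv[1]+".npz",**d)
W=cloud(d)
r=np.hypot(W[...,0]-.497,W[...,1]-.203)
b=W[(r<.035)&(W[...,2]>.046)&(W[...,2]<.065)]
if len(b)>20:
    c=cv2.minAreaRect((b[:,:2]*1000).astype(np.float32)); print("bar",c,len(b))
    print("tool shift to bar centre (mm) x,z:",(np.array([c[0][0]/1000-p[0],c[0][1]/1000-p[1],0])@R)*1000)
Q=W[(r<.07)&(W[...,2]>.02)&(W[...,2]<.033)]
if len(Q)>20: print("encl",cv2.minEnclosingCircle((Q[:,:2]*1000).astype(np.float32)))
E
python3 t.py g_w
```

```text
p [0.49815941 0.20539905 0.26337277] yaw -45.00517037316641 j [-56.9  16.8  37.5 101.7 -11.2  65.2  29.2] g 0.7930651177672484 t 11.45 F [ 0.1 -0.  -0.7] M [-0.03  0.04  0.03]
bar ((496.69036865234375, 202.95521545410156), (21.575965881347656, 47.74695587158203), 45.35607147216797) 668
tool shift to bar centre (mm) x,z: [ 6.89532451e-01 -1.30455163e-04 -2.76676018e+00]
encl ((497.0600891113281, 202.9029541015625), 47.865570068359375)
```

View pics/g_w.png

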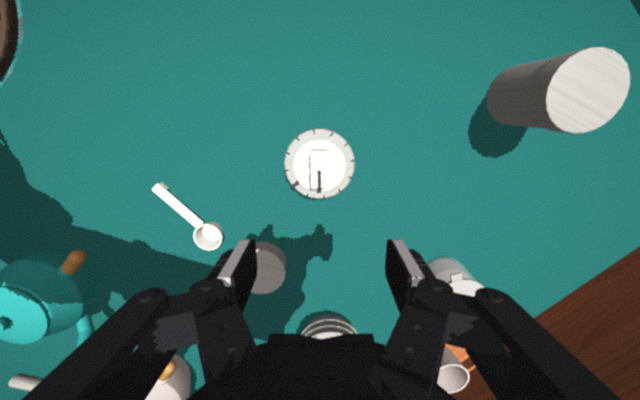

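The bar (317,175) is aligned with the tool and the pointer is toward image bottom. The offsets are +0.7 and -2.8 mm. I centre the tool and descend around the bar.

>>> carry_out([
  {"dp": [0.7, 25, -2.8], "turn": 0, "fingers": 0.6},
  {"dp": [0, 50, 0], "turn": 0, "fingers": 0.6},
  {"dp": [0, 50, 0], "turn": 0, "fingers": 0.6},
  {"dp": [0, 40, 0], "turn": 0, "fingers": 0.6},
  {"dp": [0, 25, 0], "turn": 0, "fingers": 0.6},
  {"dp": [0, 0, 0], "turn": 0, "fingers": 0.6},
])

```text
time: 12.25
position: [0.4952, 0.2025, 0.0718]
eef_rot: [[0.706, -0.003, 0.708], [-0.708, -0.002, 0.706], [-0.0, -1.0, -0.004]]
wrist_force: [-0.3, 0.1, 0.4]
gripper_width: 0.603
```

```bash
python3 t.py g_w2
```

```text
p [0.49524381 0.20252065 0.07181193] yaw -45.102123974014546 j [-49.9  30.2  30.5 114.2 -22.5  41.6  39.2] g 0.603013011284295 t 12.25 F [-0.3  0.1  0.4] M [-0.01  0.04 -0.02]
bar ((497.2645263671875, 202.86753845214844), (22.008316040039062, 48.72288131713867), 45.391632080078125) 2559
tool shift to bar centre (mm) x,z: [ 1.1805862  -0.00659706  1.67624698]
encl ((497.2301025390625, 202.9518280029297), 47.91279983520508)
```

View pics/g_w2.png

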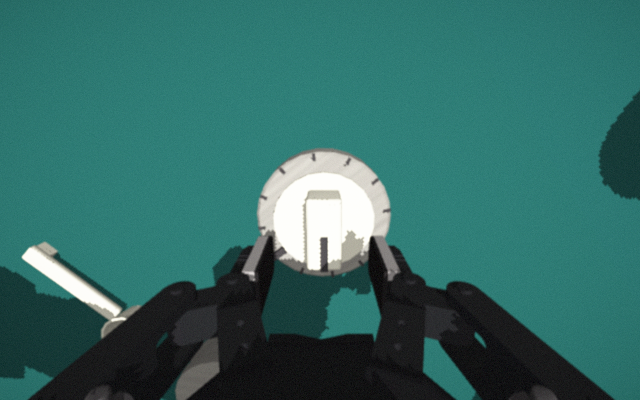

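The bar sits between the pads at (322,230). I centre by +1.2 and +1.7 mm, lower and close.

>>> carry_out([
  {"dp": [1.2, 15, 1.7], "turn": 0, "fingers": 0.6},
  {"dp": [0, 12, 0], "turn": 0, "fingers": 0.6},
  {"dp": [0, 8, 0], "turn": 0, "fingers": 0.6},
  {"dp": [0, 0, 0], "turn": 0, "fingers": 0.6},
  {"dp": [0, 0, 0], "turn": 0, "fingers": 0.4},
  {"dp": [0, 0, 0], "turn": 0, "fingers": 0.3},
  {"dp": [0, 0, 0], "turn": 0, "fingers": 0.2},
  {"dp": [0, 0, 0], "turn": 0, "fingers": 0.1},
  {"dp": [0, 0, 0], "turn": 0, "fingers": 0.1},
])

```text
time: 13.42
position: [0.4984, 0.2036, 0.0389]
eef_rot: [[0.708, 0.0, 0.706], [-0.706, 0.0, 0.708], [-0.0, -1.0, 0.001]]
wrist_force: [-1.2, -1.1, 5.3]
gripper_width: 0.242
```

```bash
python3 t.py g_w3
```

```text
p [0.4983561  0.20360433 0.03885175] yaw -44.904981500440805 j [-48.   33.1  28.1 115.1 -25.   37.6  41.5] g 0.24153147906033978 t 13.425 F [-1.2 -1.1  5.3] M [-0.15  0.4  -0.02]
bar ((495.31591796875, 203.0303192138672), (43.588951110839844, 50.65901565551758), 20.2404727935791) 4790
tool shift to bar centre (mm) x,z: [-1.74808162e+00 -1.31501148e-03 -2.55272683e+00]
encl ((498.0550537109375, 203.7189483642578), 47.9461555480957)
```

Gripped: the opening of 0.24 matches the 22 mm bar. Now I press down gently.

>>> carry_out([
  {"dp": [0, 1, 0], "turn": 0, "fingers": 0.1},
  {"dp": [0, 0, 0], "turn": 0, "fingers": 0.1},
])

```text
time: 13.72
position: [0.4984, 0.2036, 0.0387]
eef_rot: [[0.708, 0.0, 0.706], [-0.706, 0.001, 0.708], [-0.001, -1.0, 0.001]]
wrist_force: [-4.4, -1.8, 19.8]
gripper_width: 0.242
```

About 20 N down. I turn clockwise in small steps and check the case after the first ones.

>>> carry_out([
  {"dp": [0, 0, 0], "turn": 3, "fingers": 0.1},
  {"dp": [0, 0, 0], "turn": 4, "fingers": 0.1},
  {"dp": [0, 0, 0], "turn": 4, "fingers": 0.1},
  {"dp": [0, 0, 0], "turn": 0, "fingers": 0.1},
])

```text
time: 14.22
position: [0.4985, 0.2037, 0.0387]
eef_rot: [[0.559, 0.001, 0.829], [-0.829, 0.001, 0.559], [-0.001, -1.0, 0.001]]
wrist_force: [-5.9, -1.9, 19.7]
gripper_width: 0.238
```

```bash
python3 t.py g_w4; python3 -c "
import cv2
i=cv2.imread('pics/g_w4.png'); cv2.imwrite('pics/g_w4c.png',cv2.resize(i[130:330,200:440],None,fx=3,fy=3,interpolation=cv2.INTER_CUBIC))
i=cv2.imread('pics/g_w3.png'); cv2.imwrite('pics/g_w3c.png',cv2.resize(i[130:330,200:440],None,fx=3,fy=3,interpolation=cv2.INTER_CUBIC))"
```

```text
p [0.49852516 0.20367293 0.03874103] yaw -55.980295465710014 j [-50.   33.8  31.2 115.3 -27.9  38.2  33.3] g 0.23848791837937364 t 14.225 F [-5.9 -1.9 19.7] M [-0.42  1.17 -0.06]
bar ((497.9651794433594, 204.016845703125), (48.363529205322266, 45.620731353759766), 83.61776733398438) 4791
tool shift to bar centre (mm) x,z: [-5.98345131e-01  9.84552516e-05 -2.71722964e-01]
encl ((498.3017883300781, 203.70069885253906), 48.064273834228516)
```

View pics/g_w3c.png

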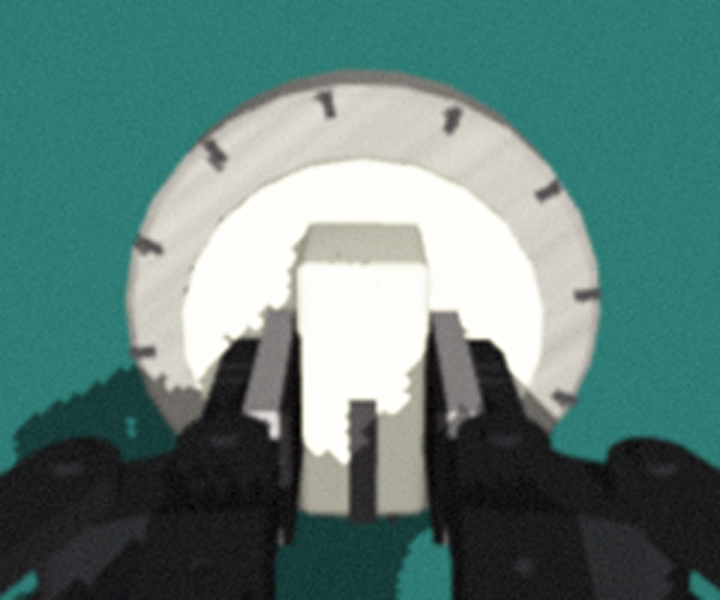

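View pics/g_w4c.png

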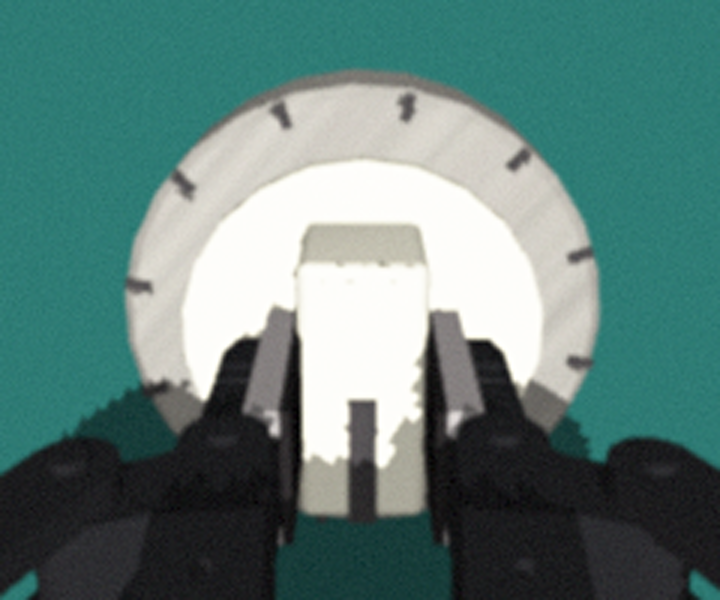

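Relative to the tool, the ticks moved from (327,105) to (283,115), about 11°. The dial is therefore turning while the case stays still. About 40° remain.

>>> carry_out([
  {"dp": [0, 0, 0], "turn": 4, "fingers": 0.1},
  {"dp": [0, 0, 0], "turn": 5, "fingers": 0.1},
  {"dp": [0, 0, 0], "turn": 5, "fingers": 0.1},
  {"dp": [0, 0, 0], "turn": 5, "fingers": 0.1},
  {"dp": [0, 0, 0], "turn": 5, "fingers": 0.1},
  {"dp": [0, 0, 0], "turn": 0, "fingers": 0.1},
])

```text
time: 15.02
position: [0.4988, 0.2038, 0.0388]
eef_rot: [[0.174, 0.001, 0.985], [-0.985, 0.001, 0.174], [-0.001, -1.0, 0.001]]
wrist_force: [-5.2, -0.6, 19.5]
gripper_width: 0.244
```

>>> carry_out([
  {"dp": [0, 0, 0], "turn": 5, "fingers": 0.1},
  {"dp": [0, 0, 0], "turn": 5, "fingers": 0.1},
  {"dp": [0, 0, 0], "turn": 4, "fingers": 0.1},
  {"dp": [0, 0, 0], "turn": 2.3, "fingers": 0.1},
  {"dp": [0, 0, 0], "turn": 0, "fingers": 0.1},
])

```text
time: 15.65
position: [0.4989, 0.2037, 0.0387]
eef_rot: [[-0.109, 0.001, 0.994], [-0.994, 0.001, -0.109], [-0.002, -1.0, 0.001]]
wrist_force: [-4.3, -1.4, 18.2]
gripper_width: 0.239
```

```bash
python3 t.py g_w5; python3 -c "
import cv2
i=cv2.imread('pics/g_w5.png'); cv2.imwrite('pics/g_w5c.png',cv2.resize(i[130:330,200:440],None,fx=3,fy=3,interpolation=cv2.INTER_CUBIC))"
```

```text
p [0.49889568 0.20374852 0.03873528] yaw -96.25092489776495 j [-57.2  37.   42.5 115.8 -37.9  41.6   2.9] g 0.2392075858452616 t 15.65 F [-4.3 -1.4 18.2] M [-0.3   1.04 -0.12]
bar ((496.0044250488281, 205.26417541503906), (51.07838821411133, 43.86659622192383), 59.41310119628906) 4780
tool shift to bar centre (mm) x,z: [-1.19183543e+00 -1.19874250e-03 -3.03909762e+00]
encl ((498.4127502441406, 203.8933868408203), 47.914100646972656)
```

View pics/g_w5c.png

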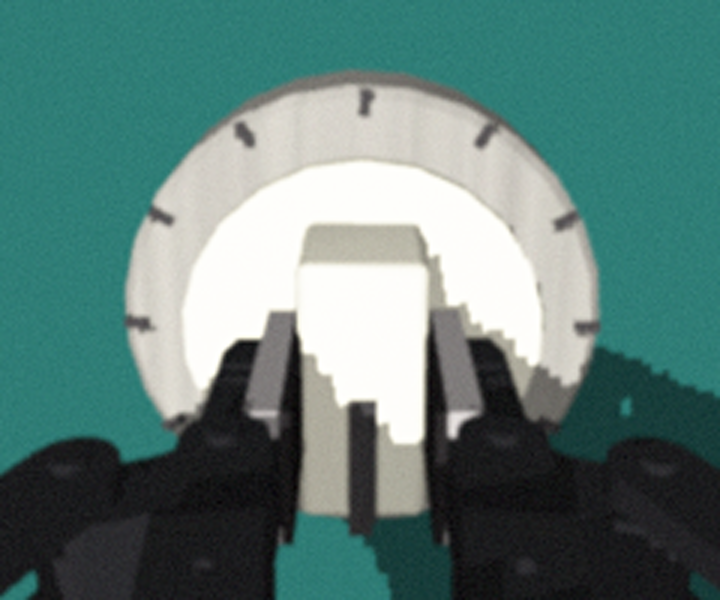

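The pointer (362,460) lines up with the tick opposite the long mark (366,100), and the case has not moved. I hold briefly, open while still pressed, then lift.

>>> carry_out([
  {"dp": [0, 0, 0], "turn": 0, "fingers": 0.1},
  {"dp": [0, 0, 0], "turn": 0, "fingers": 0.1},
  {"dp": [0, -0.5, 0], "turn": 0, "fingers": 0.3},
  {"dp": [0, 0, 0], "turn": 0, "fingers": 0.4},
  {"dp": [0, 0, 0], "turn": 0, "fingers": 0.55},
  {"dp": [0, 0, 0], "turn": 0, "fingers": 0.6},
  {"dp": [0, -15, 0], "turn": 0, "fingers": 0.6},
  {"dp": [0, -40, 0], "turn": 0, "fingers": 0.6},
  {"dp": [0, -60, 0], "turn": 0, "fingers": 0.6},
  {"dp": [0, -60, 0], "turn": 0, "fingers": 0.6},
])

```text
time: 16.95
position: [0.498, 0.203, 0.2153]
eef_rot: [[-0.109, -0.0, 0.994], [-0.994, -0.0, -0.109], [0.0, -1.0, 0.0]]
wrist_force: [0.8, 1.2, 0.5]
gripper_width: 0.602
```

>>> carry_out([
  {"dp": [0, -30, 0], "turn": 0, "fingers": 0.6},
  {"dp": [0, 0, 0], "turn": 0, "fingers": 0.6},
])

```text
time: 17.2
position: [0.4995, 0.2036, 0.2458]
eef_rot: [[-0.108, 0.004, 0.994], [-0.994, 0.003, -0.108], [-0.003, -1.0, 0.004]]
wrist_force: [0.3, -0.1, -0.9]
gripper_width: 0.6
```

```bash
python3 t.py h_w
python3 - <<'E'
from workcell import viewer
from h import *
i=cv2.imread('pics/h_w.png'); d=load("h_w.npz"); u,v=map(int,proj(d,[.498,.203,.03])); print(u,v)
v0=max(0,v-70)
cv2.imwrite('pics/h_wc.png',cv2.resize(i[v0:v0+140,u-90:u+90],None,fx=4,fy=4,interpolation=cv2.INTER_CUBIC)); print(u-90,v0)
t=viewer.snapshot("top"); np.savez("h_top.npz",**t); cv2.imwrite("pics/h_top.png",t["color"])
E
```

```text
p [0.49954605 0.20362226 0.24581358] yaw -96.21388192008133 j [-69.5  22.3  57.6 104.2 -20.9  64.6 -11. ] g 0.6000408145836363 t 17.2 F [ 0.3 -0.1 -0.9] M [-0.03 -0.   -0.03]
bar ((498.0655822753906, 204.23440551757812), (48.1879997253418, 21.454790115356445), 84.31526184082031) 717
tool shift to bar centre (mm) x,z: [-0.44829737 -0.00409654 -1.53801958]
encl ((498.2562255859375, 204.1072540283203), 47.7784538269043)
319 168
229 98
```

View pics/h_wc.png

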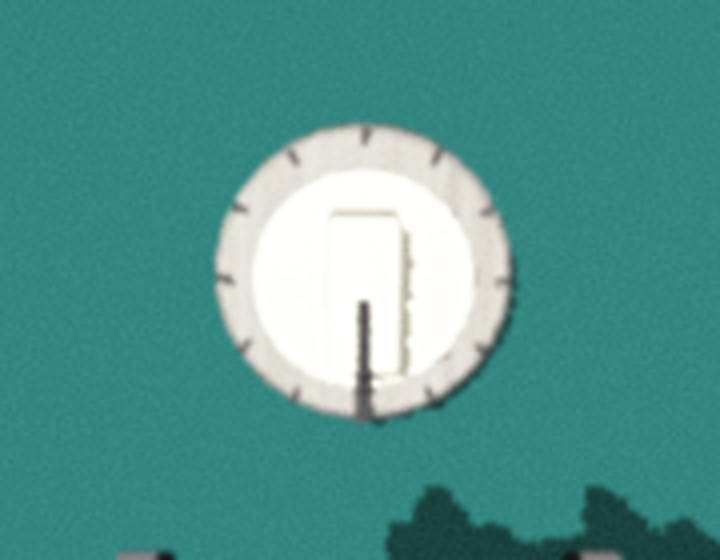

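View pics/h_top.png

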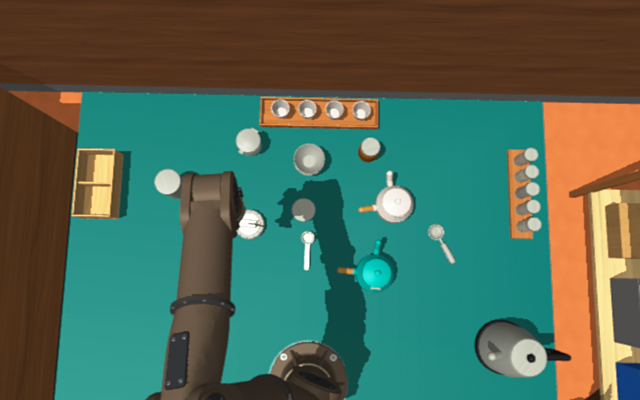

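The pointer and the long mark are in line at (363,400), and the case centre is within about 2 mm of its start. The elbow looks close to the tea tin at top (168,182), so I check that the bystanders have not moved.

Run:
```python
from h import *
a=load("a_top.npz"); b=load("h_top.npz")
for n,u,v,r in [("teatin",171,183,28),("honey",370,148,20),("bowls",310,159,24),("sugar",249,141,22),("teapot",395,203,45)]:
    A,B=[cv2.resize(x["color"][v-r:v+r,u-r:u+r],(260,260),interpolation=cv2.INTER_CUBIC) for x in(a,b)]
    if n=="teatin": cv2.imwrite("pics/cmp.png",np.hstack([A,B]))
    g=[cv2.cvtColor(x["color"],cv2.COLOR_BGR2GRAY).astype(np.float32)[v-r:v+r,u-r:u+r] for x in (a,b)]
    print(n,cv2.phaseCorrelate(g[0],g[1]))
    for x in (a,b):
        W=cloud(x); P=W[v-r:v+r,u-r:u+r].reshape(-1,3); zt={"teatin":.112,"honey":.085,"bowls":.06,"sugar":.074,"teapot":.05}[n]
        P=P[(P[:,2]>zt-.008)&(P[:,2]<zt+.008)]; print("   ",len(P),P.mean(0).round(4),P.min(0).round(3),P.max(0).round(3))
```

```text
teatin ((0.06075899415345276, 0.0179382647761841), 0.9268130045466952)
    502 [0.6188 0.4491 0.1111] [0.58  0.41  0.104] [0.659 0.491 0.12 ]
    504 [0.6186 0.4491 0.1113] [0.581 0.41  0.104] [0.66  0.489 0.12 ]
honey ((-0.05686701919269055, 0.02974134053428301), 0.9598296444118023)
    264 [ 0.7503 -0.188   0.0851] [ 0.722 -0.217  0.077] [ 0.779 -0.158  0.093]
    266 [ 0.7505 -0.188   0.0852] [ 0.722 -0.217  0.077] [ 0.779 -0.158  0.093]
bowls ((0.017707527131015866, -0.004595734143759245), 0.7892766487267282)
    235 [0.7173 0.0103 0.0597] [ 0.662 -0.04   0.052] [0.761 0.058 0.068]
    219 [0.7178 0.0105 0.0597] [ 0.663 -0.04   0.052] [0.762 0.058 0.068]
sugar ((0.5071701885534559, 0.47733356543240646), 0.9849951300797639)
    442 [0.7671 0.2084 0.0739] [0.724 0.172 0.066] [0.81  0.248 0.082]
    438 [0.7669 0.2088 0.0738] [0.723 0.173 0.066] [0.809 0.247 0.082]
teapot ((0.07527331183522534, 0.13775583298392746), 0.7643938811031389)
    49 [ 0.6036 -0.2285  0.0516] [ 0.51  -0.314  0.042] [ 0.723 -0.173  0.058]
    49 [ 0.6004 -0.2265  0.0506] [ 0.51  -0.28   0.043] [ 0.722 -0.175  0.058]
```

View pics/cmp.png

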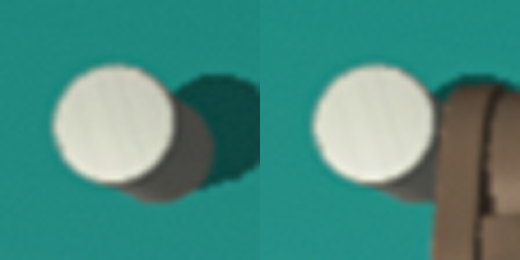

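None of the bystanders has moved, and the wrist force is about zero. I hand in.

Run:
```python
from workcell import arm
s=arm.observe(); print(s["qvel"],s["time"])
print(arm.job_done())
```

```text
[ 0.51030056  1.34989311 -0.97472164  1.12022918 -0.24546299 -0.2889954
  0.06722097] 17.3
the job is handed in; nothing more can be done
None
```

I shut the white teapot's lid and turned the timer's dial about 51° clockwise, so its pointer is on the long mark. I handed the job in at 17.3 s; no verdict is reported, so these are my own checks.

- **Lid:** I swung it over from behind with the closed fingers and pressed it shut with about 35 N. It then lay level to within 0.01 rad in both the wrist and scene views. In the top view taken before hand-in, the teapot had shifted by no more than 0.15 pixel.
- **Timer:** I gripped the bar, pressed down with about 18–20 N while turning, and opened the fingers before lifting. Afterwards the pointer and the long mark lined up in the close view. The bar measured about -95.7°, against -96.3° for the mark. The case centre was within about 2 mm of its start and had not visibly spun.
- **Bystanders:** the tea tin, honey jar, bowls and sugar pot measured within about 0.5 mm of their start. I did not measure the scoop, spoon and flat tin; in the top view they look unmoved.
- **At hand-in:** the wrist force was about 1 N, and the joints were still settling at about 1 degree/s. The forearm appears right beside the tea tin in the top view, but the tin had not moved.

No check failed. Some readings differed:
- The top and scene cameras differed by about 4 mm in y, so I used the wrist camera for the final positions.
- My first reading of the pointer line (-51°) differed from the bar fits (-43 to -46°). I used the bar fit from the wrist view (-44.8°).

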